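# Cure a glued mosaic fish in the UV box

### The arm

A 6-joint arm with a two-finger parallel gripper is mounted at the origin on the work surface. World frame = base frame: x ahead of the robot, y to its left, z up, the work surface at z = 0. Lengths are in m, angles in rad, forces in N, time in s.
With the tool pointing down it reaches from about 0.4 to 0.825 m from the base axis. Payload 7 kg.
Tool frame: the origin (TCP) lies at the very end of the fingers, on their centre line; the grasp point (between the pads) lies 19 mm behind it; z points along the fingers, y is the line along which they close (so a half turn about z gives the same grasp; the last joint's range is limited). The gripper opens to 88 mm and grips with 3 to 60 N. Pads are 19 mm wide; open, the fingers measure 130 mm over their backs; the gripper's body (78 mm by 193 mm) begins 47 mm behind the grasp point.
Start: joints at [-0.819, 0.359, 0.012, 0, -1.224, -0.288], TCP at [0.302, -0.604, 0.227] pointing down, gripper open.
Joint ranges: [-3.07, 3.07], [-1.43, 2.12], [-1.02, 1.25], [-3.03, 1.67], [-3.05, -0], [-3.03, 3.03]. Speed limits (rad/s): [2.39, 2.39, 3.01, 3.14, 3.14, 3.14].

### API

Orientations are given as [roll, pitch, yaw] about the fixed x, y, z axes, in that order (R = Rz(yaw) Ry(pitch) Rx(roll)).
In Python, from station import * gives the robot as it stands.
- The arm moves only by the tool servo_tool, never from a script. Its argument "moves" is a list of rows, each an object of numbers: "jaw": the opening, from 0 (shut) to 1 (fully open); "dx", "dy", "dz": the shift along the world's x, y, z in m; "roll": the turn about the world's z in degrees. A call has exactly 10 rows; each row shifts and turns the commanded pose from where the row before left it; what a row does not reach is not made up. A row lasts 1/8 s, in which the tool goes at most 62.5 mm and 10.7 degrees, less where a joint would pass 70% of its speed; a pose out of reach is approached as far as the arm can. A call with a gripper value outside its range is refused whole. The fingers move at their own pace and stop on an object; "newtons" is the grip in N (left out, the last holds). Time passes only in rows, so rows that do not move let the fingers close, or fill a call up. It gives the time, the measured TCP pose, the force, the opening and the grip force at its end, in the units of the state.
- get_state(): the state, without advancing time (a new reading comes with each control period).
- grab_frame(name): name is "scene" or "top" or "wrist"; returns (picture, depth): 400x640x3 uint8, red, green, blue; 400x640 float32, m along the optical axis (not along the pixel's ray), 0 where there is no reading.
- calibration(name): a dict with "intrinsics" (3x3 intrinsics, pixels), "R" (3x3) and "t" (3): a world point X has camera coordinates R X + t. Camera axes: x right, y down, z forward; pixel columns grow to the right and rows downward; lengths in m; the calibration is good to about 2 mm. A picture is of the moment at which its call begins: read the wrist's pose just before it. calibration takes no time and is no camera call; for the wrist camera it gives the pose at the moment of the call.
- job_done(): hands the job in; it is judged then, once.
The state is a dict: "t": time; "q": joint angles; "qd": joint speeds; "joint_efforts": joint torques, N m; "eef_pos": TCP position; "ee_rot": TCP orientation; "force": force on the tool from outside, world axes, zero at the start; "moment": the same for the moment, N m; "width": finger opening in m; "gripper_force": force on a finger pad.
Only numpy, scipy, OpenCV 4.12 (cv2) and the standard library are available. Lean on these libraries where they do the work, as an engineer would, in place of code of your own. Each camera call takes 0.05 s, during which the arm holds its last target. There are 200 camera calls.

### The job

The mosaic fish has just been glued: lay it face up and flat in the middle of the white curing box without dropping it, then close the amber lid fully. Once the lid is shut, press the green start button on the sloping console all the way in, firmly but without ramming it, keep it down for about a second, and let it spring back out. Leave the red nippers, the jar and the dish of tiles where they are.

Things in the scene. Friction and masses are not known exactly. Their poses are not given: they have to be found in the camera images.
- fish: flat wooden fish ornament with blue and white tiles on top, loose, about 90 g. Outline: an oval body 92 mm long (x) and 52 mm wide (y, straight parallel sides over the middle 40 mm), 16 mm thick, with a small forked tail reaching to x = -67 mm. Origin: centre of the oval on the underside; x points to the head, z up out of the tiled face
- curer: white open-topped curing box, fixed, 200 mm (x) by 220 mm (y), 60 mm high, walls and floor 6 mm thick. Origin: centre of its underside; x points from the front (robot side) to the hinge side, z up. A grey mat of 120 mm square marks the middle of the floor; the floor is 6 mm above the origin. It stands either left or right of the fish, with the console on the other side
- lid (a joint): hinge of the amber lid, rad: 0 = closed flat on the box, grows as it opens upwards (start about 1.5 to 1.7, standing upright). The hinge is stiff: the lid stays where it is left and takes 1 to 3 N at its free edge to move
- lid_hinge (a point): point on the lid's hinge axis, at mid length of the far (+x) top edge of the box, 0.5 mm above its rim, on the lid's underside. Its frame turns with the lid: -x runs along the lid to its free edge, z is the lid's outward (upper) face normal, y the hinge axis. The lid panel is 200 mm (along -x) by 220 mm, 6 mm thick
- lid_tab (a point): centre of the upper face of the black finger tab at the middle of the lid's free edge; 213 mm from the hinge axis. The tab is 80 mm wide, 10 mm thick and sticks out 28 mm past the lid's edge
- console: grey control console, fixed, on a black 130 mm square foot plate. Its face, 120 mm square, slopes down towards the robot at 0.52 rad (30 degrees) from level, its middle 91 mm above the table. The face is carried on soft rubber mounts and gives several mm, square to itself, when it or its button is pressed. Origin: centre of the foot's underside, z up, -x is the low front side
- start (a joint): travel of the green start button, m: 0 = out, 0.010 = fully in (needs 10 N, of which 3 N is preload), measured relative to the face of the console, which also gives under the push; a spring pushes it back out
- start_top (a point): centre of the top face of the green start button, 40 mm diameter; z points out of the button along its travel axis, square to the sloping face. It moves with the button. The button stands in the middle of a yellow tubular shroud of 62 mm inner and 74 mm outer diameter, whose rim is 4 mm above the top of the button when it is out
- nippers: tile nippers with red handles lying on the table, about 155 mm long, 16 mm high; loose. Origin between the handles on the table, x towards the dark jaws
- jar: white closed jar with a blue cap, 56 mm diameter, 75 mm high; loose. Origin at the centre of its underside
- dish: white dish with blue tiles, 80 mm diameter, 28 mm high; loose. Origin at the centre of its underside
Not all that is in view belongs to the job. Several things look just like the console: the one meant starts nearest to the robot's base.

How it is judged:
On the way, in this order (a step that is already met when the one before it is completed fails the run):
1. the fish lies flat, face up, in the middle of the curing box, let go (horizontal distance between fish and curer below 0.035 m and z of fish in the frame of curer below 0.012 m and angle between fish's own z axis and vertical below 0.1 rad and contact force between the fingers and fish below 0.1 N and value of joint lid above 0.8 rad), for 0.2 s.
2. the lid is closed over it (horizontal distance between fish and curer below 0.035 m and z of fish in the frame of curer below 0.012 m and angle between fish's own z axis and vertical below 0.1 rad and value of joint lid below 0.03 rad), for 0.2 s.
3. the start button is held fully in for most of a second with the lid closed (value of joint start above 0.009 m and value of joint lid below 0.03 rad), for 0.7 s.
At the end, for the whole second after the job is handed in: the fish lies flat (within 0.1 rad) and at rest, face up, on the box floor with its origin within 35 mm of the box's centre; the lid is closed (under 0.03 rad); the start button has sprung back out (under 1.5 mm) (all of step 2 and value of joint start below 0.0015 m and linear speed of fish below 0.02 m/s); the robot touches nothing.
It fails at once if the start button is pressed while the lid is open (value of joint start above 0.003 m and value of joint lid above 0.06 rad).
It fails at once if the start button is rammed: more than 25 N on it (contact force between start and anything else above 25 N).
It fails at once if the fish is dropped (falls freely faster than 0.8 m/s) (linear speed of fish above 0.8 m/s and contact force between the fingers and fish below 0.05 N).
It fails at once if the nippers, the jar or the dish are pushed away (25 mm) or tipped (distance of any of nippers, jar, dish from where it was at the start of the episode above 0.025 m or angle between any of nippers, jar, dish's own z axis and vertical above 0.35 rad).
It also fails if it takes over 72 s, if anything falls off the work surface, if the arm or the gripper's body presses on something with over 40 N, if the wrist force passes 120 N, or if a joint passes its speed limit or range.

## Working session

There is one attempt and no reset: what is moved stays moved. The work goes in short steps, Python scripts to look and compute and a tool call to move; the robot and the scene stay as the last step left them, time stands still between calls to the robot, and variables do not carry over. Pictures are saved under pics/ and viewed, at most 10 in all, crops included, and the job is handed in when it is done.

Besides the shell and the picture viewer there is one more tool, called after "Emit:" in YAML: its name, and indented under it one key for each argument. servo_tool: Moves the arm, as the interface text tells. Its arguments: {"type":"object","properties":{"moves":{"type":"array","items":{"type":"object","properties":{"jaw":{"type":"number"},"dx":{"type":"number"},"dy":{"type":"number"},"dz":{"type":"number"},"roll":{"type":"number"}}}},"newtons":{"type":"number"}},"required":["moves"]}

```bash
ls; mkdir -p pics; python3 - <<'E'
from station import *
import cv2,numpy as np
for n in ("top","scene"):
    p,d=grab_frame(n); cv2.imwrite(f"pics/{n}0.png",p[:,:,::-1]); np.save(f"pics/{n}0.npy",d)
    c=calibration(n); print(n,c["intrinsics"].round(1).tolist(),c["R"].round(3).tolist(),c["t"].round(3).tolist())
print(get_state())
E
```

```text
pics
top [[379.4, 0.0, 320.1], [0.0, 379.4, 200.0], [0.0, 0.0, 1.0]] [[-0.02, -1.0, -0.004], [-0.982, 0.02, -0.186], [0.186, 0.001, -0.982]] [-0.004, 0.581, 1.004]
scene [[405.9, 0.0, 320.0], [0.0, 405.9, 202.9], [0.0, 0.0, 1.0]] [[-0.742, 0.67, -0.002], [0.536, 0.592, -0.603], [-0.403, -0.448, -0.798]] [0.423, -0.237, 1.419]
{'t': 0.1, 'q': array([-8.18900469e-01,  3.59305826e-01,  1.11739187e-02, -2.75515238e-04,
       -1.22413117e+00, -2.88109444e-01]), 'qd': array([ 0.00038562, -0.00197784,  0.00091982,  0.00133737,  0.00157053,
        0.00080296]), 'joint_efforts': array([-1.54279973e-03, -5.84164238e+01,  2.93752491e+01,  7.01572761e+00,
        1.01433191e-02, -7.33658680e-05]), 'eef_pos': array([ 0.30173082, -0.6033234 ,  0.22573865]), 'ee_rot': array([ 3.14011276e+00, -1.68453200e-04, -2.67789992e+00]), 'force': array([-0.55751802,  0.65654981,  0.41278531]), 'moment': array([-0.01953588, -0.01702866, -0.01355317]), 'gripper_force': 0.0, 'width': 0.08770828601737868}
```

View pics/top0.png

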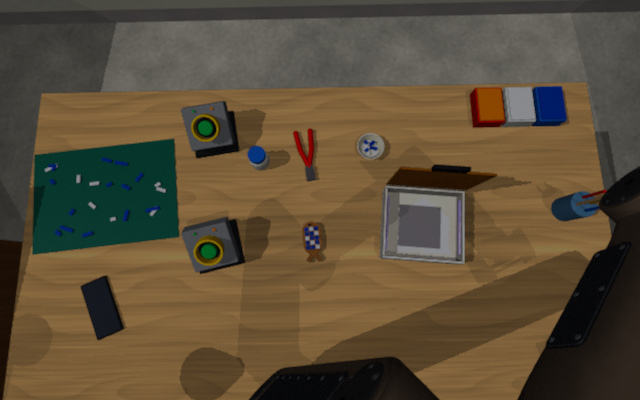

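View pics/scene0.png

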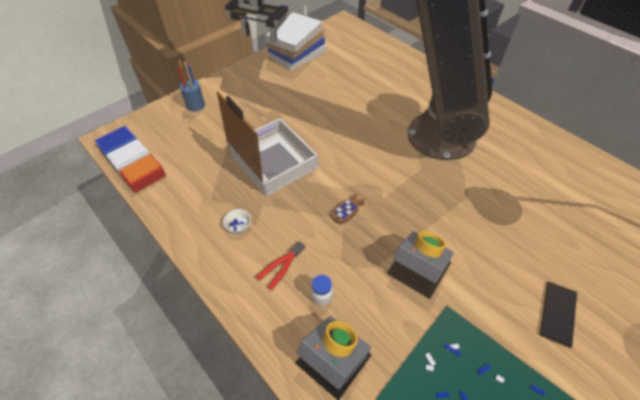

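Top view: the fish is at (313,240) with its tail down at (315,257). The box is at (425,225) with the lid upright at (440,178), and the near console is at (210,250) with its button at (208,251). The nippers are at (305,155), the jar at (257,157) and the dish at (371,147). In the scene view the fish is at (347,208), the box at (275,155) and the near console at (425,262) with its button at (430,243).

```bash
cat > h.py <<'E'
from station import *
import cv2,numpy as np
def ray(n,uv,c=None):
    c=c or calibration(n); uv=np.atleast_2d(uv)
    d=np.c_[uv,np.ones(len(uv))]@np.linalg.inv(c["intrinsics"]).T@c["R"]
    return -c["R"].T@c["t"], d/np.linalg.norm(d,axis=1)[:,None]
def plane(n,uv,z,c=None):
    o,d=ray(n,uv,c); return o+d*((z-o[2])/d[:,2])[:,None]
def tri(r1,r2):
    (o1,d1),(o2,d2)=r1,r2; d1,d2=d1[0],d2[0]
    s=np.linalg.lstsq(np.c_[d1,-d2],o2-o1,rcond=None)[0]
    a,b=o1+s[0]*d1,o2+s[1]*d2; return (a+b)/2,np.linalg.norm(a-b)
def mask(hsv,lo,hi,win):
    m=cv2.inRange(hsv,np.array(lo),np.array(hi)); w=np.zeros_like(m); x0,y0,x1,y1=win; w[y0:y1,x0:x1]=1; return m*w
def cen(m):
    ys,xs=np.nonzero(m); return np.array([xs.mean(),ys.mean()]),len(xs)
def biggest(m):
    return max(cv2.findContours(m,cv2.RETR_EXTERNAL,cv2.CHAIN_APPROX_NONE)[0],key=cv2.contourArea)
E
python3 - <<'E'
from h import *
T=cv2.imread("pics/top0.png");S=cv2.imread("pics/scene0.png")
ht,hs=[cv2.cvtColor(i,cv2.COLOR_BGR2HSV) for i in (T,S)]
def both(name,lo,hi,wt,ws):
    a,na=cen(mask(ht,lo,hi,wt));b,nb=cen(mask(hs,lo,hi,ws))
    p,e=tri(ray("top",a),ray("scene",b)); print(name,a.round(1),na,b.round(1),nb,"xyz",p.round(4),"gap",round(e,4))
both("green",(45,90,40),(85,255,255),(180,220,245,275),(400,225,455,262))
both("yellow",(18,110,60),(40,255,255),(180,220,245,275),(400,225,455,262))
both("fishblue",(105,90,40),(130,255,255),(295,215,335,265),(325,190,370,228))
# fish tiles (blue+white) hull
for n,h,w in(("top",ht,(295,215,335,265)),("scene",hs,(325,190,370,228))):
    m=mask(h,(105,60,40),(135,255,255),w)|mask(h,(0,0,150),(180,70,255),w)
    c=cv2.convexHull(np.argwhere(m>0)[:,::-1].astype(np.int32)); M=cv2.moments(c); uv=[M["m10"]/M["m00"],M["m01"]/M["m00"]]
    P=plane(n,c[:,0,:].astype(float),.016)[:,:2].astype(np.float32); print(n,"hull",np.round(uv,1),plane(n,uv,.016).round(4),cv2.minAreaRect(P))
# zoomed crops for corners
a=cv2.resize(T[155:275,370:505],None,fx=5,fy=5,interpolation=cv2.INTER_CUBIC)[:, :675]
cv2.imwrite("pics/boxtop.png",a[:600])
b=cv2.resize(S[85:195,205:330],None,fx=5,fy=5,interpolation=cv2.INTER_CUBIC); cv2.imwrite("pics/boxscene.png",b)
E
```

```text
green [207.5 250.3] 204 [431.2 240.7] 59 xyz [0.4431 0.2771 0.1146] gap 0.0021
yellow [205.8 250.9] 492 [429.5 243.7] 547 xyz [0.4446 0.2807 0.1056] gap 0.0062
fishblue [311.  237.8] 146 [346.3 209.7] 54 xyz [0.4786 0.0138 0.0125] gap 0.0026
top hull [311.2 237. ] [[0.4814 0.0121 0.016 ]] ((0.48021578788757324, 0.011143635958433151), (0.06239214912056923, 0.03730487450957298), 5.0109639167785645)
scene hull [345. 209.] [[0.4808 0.0119 0.016 ]] ((0.4795874059200287, 0.01214067917317152), (0.06490352749824524, 0.04071793332695961), 4.494024276733398)
```

View pics/boxtop.png

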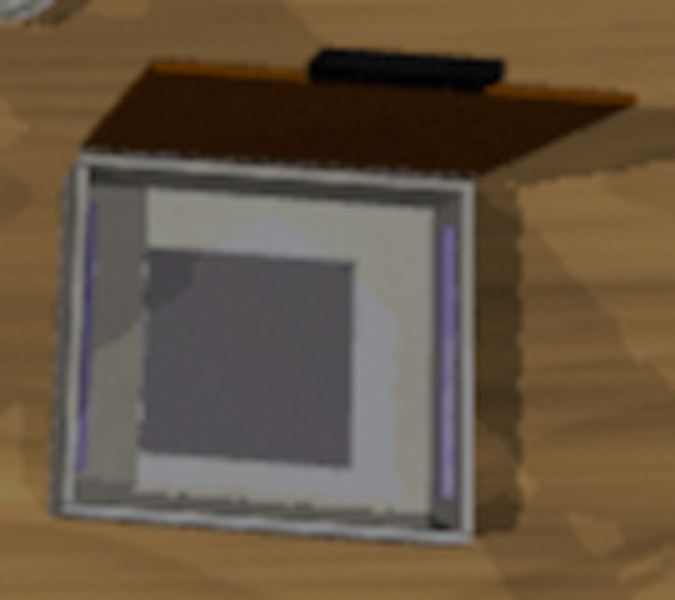

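View pics/boxscene.png

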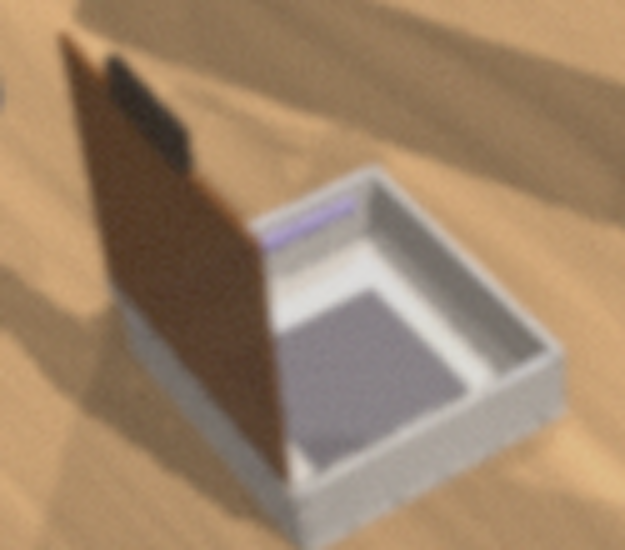

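```bash
python3 - <<'E'
from h import *
ct=lambda p:np.array(p)/5+[370,155]-.4
cs=lambda p:np.array(p)/5+[205,85]-.4
P={}
for k,a,b in [("far+y",(80,153),(298,490)),("near+y",(58,513),(562,350)),("near-y",(470,543),(373,167)),("free+y",(150,64),(258,238)),("free-y",(637,98),(62,38)),("tab",(408,68),(148,112)),("mat-x+y",(140,453),(470,388)),("mat-x-y",(350,468),(372,290))]:
    p,e=tri(ray("top",ct(a)),ray("scene",cs(b))); P[k]=p; print(k,p.round(4),round(e,4))
rim=plane("top",ct([(80,153),(474,180),(470,545),(56,515)]),.06); print("rim",rim.round(3).tolist(),rim.mean(0).round(4))
mat=plane("top",ct([(148,248),(355,262),(350,468),(138,452)]),.006); print("mat",mat.mean(0).round(4), np.linalg.norm(np.diff(mat,axis=0),axis=1).round(4))
e=rim[1]-rim[0]+rim[2]-rim[3]; print("yaw",np.arctan2(e[0],-e[1]))
d=mat[1]-mat[0]+mat[2]-mat[3]; print("yaw mat",np.arctan2(d[0],-d[1]))
# console rim/button: ring ellipse fit top and scene
T=cv2.imread("pics/top0.png");S=cv2.imread("pics/scene0.png")
for n,I,w in(("top",T,(180,220,245,275)),("scene",S,(400,225,455,262))):
    h=cv2.cvtColor(I,cv2.COLOR_BGR2HSV); m=mask(h,(18,110,60),(85,255,255),w); print(n,cv2.fitEllipse(cv2.convexHull(biggest(m))),cv2.fitEllipse(biggest(mask(h,(45,90,40),(85,255,255),w))))
a=cv2.resize(T[205:285,170:260],None,fx=6,fy=6,interpolation=cv2.INTER_CUBIC);b=cv2.resize(S[220:300,380:460],(480,480),interpolation=cv2.INTER_CUBIC);cv2.imwrite("pics/con.png",np.vstack([np.hstack([a[:480],b])])[:, :800] if 0 else cv2.resize(np.hstack([a,b]),None,fx=.78,fy=.78))
E
```

```text
far+y [ 0.6167 -0.198   0.0616] 0.0019
near+y [ 0.4201 -0.1782  0.0584] 0.0028
near-y [ 0.3988 -0.3993  0.0537] 0.0004
free+y [ 0.6132 -0.1977  0.2617] 0.0011
free-y [ 0.5931 -0.4186  0.2526] 0.0041
tab [ 0.6047 -0.3091  0.272 ] 0.0027
mat-x+y [ 0.4541 -0.2342  0.0035] 0.0002
mat-x-y [ 0.4427 -0.354  -0.0012] 0.0022
rim [[0.618, -0.199, 0.06], [0.598, -0.417, 0.06], [0.398, -0.397, 0.06], [0.418, -0.176, 0.06]] [ 0.5079 -0.2973  0.06  ]
mat [ 0.508  -0.2989  0.006 ] [0.1201 0.1194 0.1206]
yaw -0.09131720964014614
yaw mat -0.09225860506358548
top ((208.2748565673828, 250.44740295410156), (29.764604568481445, 30.88554573059082), 25.23946189880371) ((208.22865295410156, 251.0848846435547), (14.323647499084473, 15.498223304748535), 106.36680603027344)
scene ((429.9866638183594, 243.40896606445312), (23.948467254638672, 33.99261474609375), 118.10726928710938) ((431.212646484375, 240.654052734375), (4.4146904945373535, 13.572802543640137), 114.77572631835938)
```

View pics/con.png

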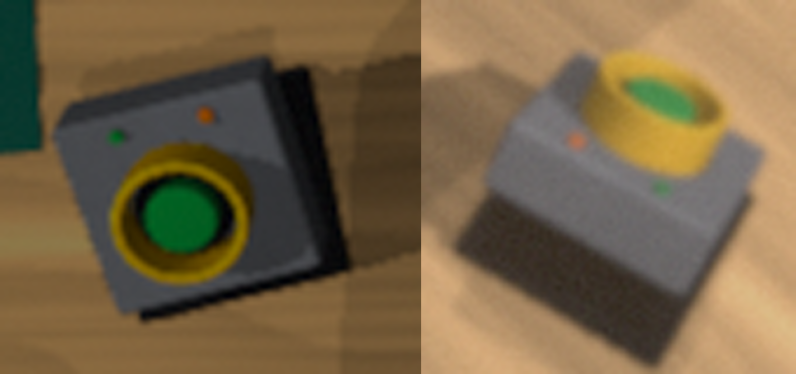

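The crop shows the console button centred at (180,215) in the top half, with the slope facing the robot and a yaw of about +0.24. The box centre is (0.508, -0.298) with yaw -0.092, and the lid is at about 1.55 rad. Next I move above the fish.

Emit:
servo_tool:
  moves:
    - {"dx": 0.013,"dy": 0.045,"dz": 0.0,"roll": -2.2,"jaw": 1}
    - {"dx": 0.013,"dy": 0.045,"dz": 0.0,"roll": -2.2,"jaw": 1}
    - {"dx": 0.013,"dy": 0.045,"dz": 0.0,"roll": -2.2,"jaw": 1}
    - {"dx": 0.013,"dy": 0.045,"dz": 0.0,"roll": -2.2,"jaw": 1}
    - {"dx": 0.013,"dy": 0.045,"dz": 0.0,"roll": -2.2,"jaw": 1}
    - {"dx": 0.013,"dy": 0.045,"dz": 0.0,"roll": -2.2,"jaw": 1}
    - {"dx": 0.013,"dy": 0.045,"dz": 0.0,"roll": -2.2,"jaw": 1}
    - {"dx": 0.013,"dy": 0.045,"dz": 0.0,"roll": -2.2,"jaw": 1}
    - {"dx": 0.013,"dy": 0.045,"dz": 0.0,"roll": -2.2,"jaw": 1}
    - {"dx": 0.013,"dy": 0.045,"dz": 0.0,"roll": -2.0,"jaw": 1}
  newtons: 15

```text
t: 1.35
eef_pos: [0.4319, -0.1522, 0.2265]
ee_rot: [3.142, 0.0, -3.059]
force: [0.2, -0.5, -0.2]
width: 0.0879
gripper_force: 0.0
```

Emit:
servo_tool:
  moves:
    - {"dx": 0.012,"dy": 0.041,"jaw": 1}
    - {"dx": 0.012,"dy": 0.041,"jaw": 1}
    - {"dx": 0.012,"dy": 0.041,"jaw": 1}
    - {"dx": 0.012,"dy": 0.041,"jaw": 1}
    - {"dz": -0.02,"jaw": 1}
    - {"dz": -0.02,"jaw": 1}
    - {"jaw": 1}
    - {"jaw": 1}
    - {"jaw": 1}
    - {"jaw": 1}

```text
$.moves[0]: bad value
```

```bash
python3 - <<'E'
from h import *
s=get_state();c=calibration("wrist");p,d=grab_frame("wrist");cv2.imwrite("pics/w1.png",p[:,:,::-1]);np.savez("pics/w1.npz",**c)
print(s["eef_pos"],s["ee_rot"],c["intrinsics"].round(1).tolist())
h=cv2.cvtColor(p,cv2.COLOR_RGB2HSV); full=(0,0,640,400)
print(-c["R"].T@c["t"])
E
```

```text
[ 0.43194573 -0.15216195  0.22649844] [ 3.14150989e+00  3.27256791e-05 -3.05946207e+00] [[328.3, 0.0, 316.8], [0.0, 328.3, 201.6], [0.0, 0.0, 1.0]]
[ 0.35479362 -0.1585609   0.38434906]
```

View pics/w1.png

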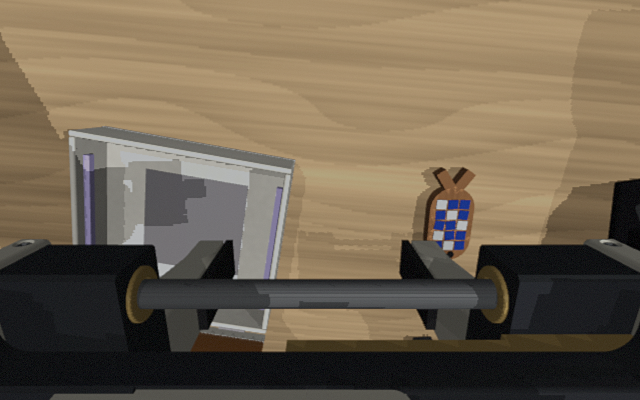

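The wrist view shows the fish at (450,220) with its tail pointing up towards the robot at (450,180). The box is on the left with its mat at about (195,205). Each row needs every key, so I'll measure the fish here and then move.

```bash
python3 - <<'E'
from h import *
c=dict(np.load("pics/w1.npz"));I=cv2.imread("pics/w1.png");h=cv2.cvtColor(I,cv2.COLOR_BGR2HSV);w=(415,195,490,262)
m=mask(h,(105,90,40),(135,255,255),w)|mask(h,(0,0,140),(180,60,255),w)
q=cv2.convexHull(np.argwhere(m>0)[:,::-1].astype(np.int32));M=cv2.moments(q);uv=np.array([M["m10"],M["m01"]])/M["m00"]
P=plane("w",q[:,0,:].astype(float),.016,c)[:,:2].astype(np.float32);print(uv,plane("w",uv,.016,c),cv2.minAreaRect(P))
for t in [(311.2,237.)]:
    p,e=tri(ray("top",t),ray("w",uv,c));print("tri",p,e)
tail=plane("w",[(438,172),(468,172)],.016,c);print("tail",tail.round(4).tolist())
E
```

```text
[450.89933399 223.48760782] [[0.47884504 0.01291258 0.016     ]] ((0.48086726665496826, 0.012747745960950851), (0.06271904706954956, 0.039362166076898575), 4.98879861831665)
tri [0.48030972 0.01275324 0.01507655] 0.0025832999774449777
tail [[0.4183, -0.0143, 0.016], [0.4155, 0.0198, 0.016]]
```

Emit:
servo_tool:
  moves:
    - {"dx": 0.012,"dy": 0.041,"dz": 0,"roll": 0,"jaw": 1}
    - {"dx": 0.012,"dy": 0.041,"dz": 0,"roll": 0,"jaw": 1}
    - {"dx": 0.012,"dy": 0.041,"dz": 0,"roll": 0,"jaw": 1}
    - {"dx": 0.012,"dy": 0.041,"dz": 0,"roll": 0,"jaw": 1}
    - {"dx": 0,"dy": 0,"dz": -0.04,"roll": 0,"jaw": 1}
    - {"dx": 0,"dy": 0,"dz": -0.04,"roll": 0,"jaw": 1}
    - {"dx": 0,"dy": 0,"dz": -0.04,"roll": 0,"jaw": 1}
    - {"dx": 0,"dy": 0,"dz": 0,"roll": 0,"jaw": 1}
    - {"dx": 0,"dy": 0,"dz": 0,"roll": 0,"jaw": 1}
    - {"dx": 0,"dy": 0,"dz": 0,"roll": 0,"jaw": 1}

```text
t: 2.65
eef_pos: [0.4811, 0.0107, 0.1083]
ee_rot: [3.141, 0.003, -3.058]
force: [0.2, -0.6, 0.3]
width: 0.0879
gripper_force: 0.0
```

```bash
python3 - <<'E'
from h import *
s=get_state();c=calibration("wrist");p,d=grab_frame("wrist");cv2.imwrite("pics/w2.png",p[:,:,::-1]);np.savez("pics/w2.npz",**c)
print(s["eef_pos"],s["ee_rot"])
E
```

```text
[0.4810806  0.01066959 0.10826675] [ 3.14085019e+00  2.85649683e-03 -3.05814787e+00]
```

View pics/w2.png

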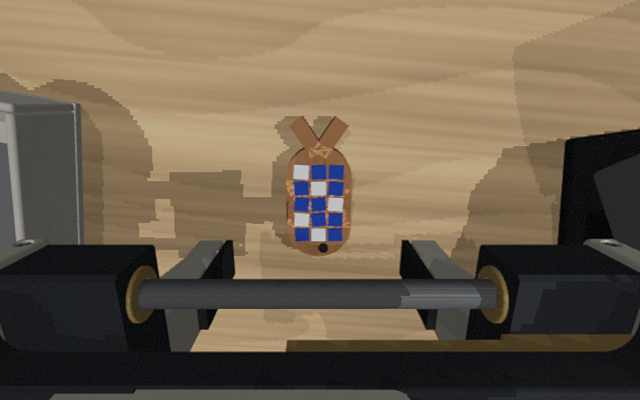

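The fish is centred under the gripper: body x 288–352, y 146–256, centre (319,201), tail at (318,130). Now I descend and grasp.

Emit:
servo_tool:
  moves:
    - {"dx": -0.001,"dy": 0.002,"dz": -0.03,"roll": 0,"jaw": 1}
    - {"dx": 0,"dy": 0,"dz": -0.03,"roll": 0,"jaw": 1}
    - {"dx": 0,"dy": 0,"dz": -0.02,"roll": 0,"jaw": 1}
    - {"dx": 0,"dy": 0,"dz": -0.015,"roll": 0,"jaw": 1}
    - {"dx": 0,"dy": 0,"dz": -0.009,"roll": 0,"jaw": 1}
    - {"dx": 0,"dy": 0,"dz": 0,"roll": 0,"jaw": 1}
    - {"dx": 0,"dy": 0,"dz": 0,"roll": 0,"jaw": 0.4}
    - {"dx": 0,"dy": 0,"dz": 0,"roll": 0,"jaw": 0.4}
    - {"dx": 0,"dy": 0,"dz": 0,"roll": 0,"jaw": 0.4}
    - {"dx": 0,"dy": 0,"dz": 0,"roll": 0,"jaw": 0.4}
  newtons: 15

```text
t: 3.95
eef_pos: [0.4791, 0.0123, 0.0028]
ee_rot: [3.141, 0.0, -3.058]
force: [0.9, -2.4, 0.4]
width: 0.0531
gripper_force: 0.7
```

Emit:
servo_tool:
  moves:
    - {"dx": 0,"dy": 0,"dz": 0,"roll": 0,"jaw": 0.3}
    - {"dx": 0,"dy": 0,"dz": 0,"roll": 0,"jaw": 0.3}
    - {"dx": 0,"dy": 0,"dz": 0,"roll": 0,"jaw": 0.3}
    - {"dx": 0,"dy": 0,"dz": 0.005,"roll": 0,"jaw": 0.3}
    - {"dx": 0,"dy": 0,"dz": 0.015,"roll": 0,"jaw": 0.3}
    - {"dx": 0,"dy": 0,"dz": 0.02,"roll": 0,"jaw": 0.3}
    - {"dx": 0,"dy": 0,"dz": 0.02,"roll": 0,"jaw": 0.3}
    - {"dx": 0,"dy": 0,"dz": 0.02,"roll": 0,"jaw": 0.3}
    - {"dx": 0,"dy": 0,"dz": 0.02,"roll": 0,"jaw": 0.3}
    - {"dx": 0,"dy": 0,"dz": 0,"roll": 0,"jaw": 0.3}
  newtons: 15

```text
t: 5.2
eef_pos: [0.4797, 0.0127, 0.1038]
ee_rot: [3.141, 0.003, -3.058]
force: [-0.6, -0.0, -1.1]
width: 0.052
gripper_force: 15.0
```

Emit:
servo_tool:
  moves:
    - {"dx": 0.0035,"dy": -0.02,"dz": 0.005,"roll": -1.25,"jaw": 0.3}
    - {"dx": 0.0035,"dy": -0.042,"dz": 0.005,"roll": -1.25,"jaw": 0.3}
    - {"dx": 0.0035,"dy": -0.042,"dz": 0,"roll": -1.25,"jaw": 0.3}
    - {"dx": 0.0035,"dy": -0.042,"dz": 0,"roll": -1.25,"jaw": 0.3}
    - {"dx": 0.0035,"dy": -0.042,"dz": 0,"roll": -1.25,"jaw": 0.3}
    - {"dx": 0.0035,"dy": -0.042,"dz": 0,"roll": -1.25,"jaw": 0.3}
    - {"dx": 0.0035,"dy": -0.042,"dz": 0,"roll": -1.25,"jaw": 0.3}
    - {"dx": 0.0035,"dy": -0.038,"dz": 0,"roll": -1.25,"jaw": 0.3}
    - {"dx": 0,"dy": 0,"dz": 0,"roll": 0,"jaw": 0.3}
    - {"dx": 0,"dy": 0,"dz": 0,"roll": 0,"jaw": 0.3}

```text
t: 6.45
eef_pos: [0.5061, -0.2975, 0.1114]
ee_rot: [3.141, -0.002, 3.05]
force: [-0.7, 0.2, -0.7]
width: 0.0519
gripper_force: 15.0
```

Emit:
servo_tool:
  moves:
    - {"dx": 0,"dy": 0,"dz": -0.02,"roll": 0,"jaw": 0.3}
    - {"dx": 0,"dy": 0,"dz": -0.02,"roll": 0,"jaw": 0.3}
    - {"dx": 0,"dy": 0,"dz": -0.015,"roll": 0,"jaw": 0.3}
    - {"dx": 0,"dy": 0,"dz": -0.012,"roll": 0,"jaw": 0.3}
    - {"dx": 0,"dy": 0,"dz": -0.01,"roll": 0,"jaw": 0.3}
    - {"dx": 0,"dy": 0,"dz": -0.01,"roll": 0,"jaw": 0.3}
    - {"dx": 0,"dy": 0,"dz": -0.008,"roll": 0,"jaw": 0.3}
    - {"dx": 0,"dy": 0,"dz": -0.004,"roll": 0,"jaw": 0.3}
    - {"dx": 0,"dy": 0,"dz": 0,"roll": 0,"jaw": 0.3}
    - {"dx": 0,"dy": 0,"dz": 0,"roll": 0,"jaw": 0.3}

```text
t: 7.7
eef_pos: [0.5072, -0.2978, 0.0139]
ee_rot: [-3.141, 0.001, 3.05]
force: [-0.5, 0.6, -1.0]
width: 0.0517
gripper_force: 15.0
```

Emit:
servo_tool:
  moves:
    - {"dx": 0,"dy": 0,"dz": -0.001,"roll": 0,"jaw": 0.3}
    - {"dx": 0,"dy": 0,"dz": -0.001,"roll": 0,"jaw": 0.3}
    - {"dx": 0,"dy": 0,"dz": -0.001,"roll": 0,"jaw": 0.3}
    - {"dx": 0,"dy": 0,"dz": -0.001,"roll": 0,"jaw": 0.3}
    - {"dx": 0,"dy": 0,"dz": -0.0005,"roll": 0,"jaw": 0.3}
    - {"dx": 0,"dy": 0,"dz": 0,"roll": 0,"jaw": 0.3}
    - {"dx": 0,"dy": 0,"dz": 0,"roll": 0,"jaw": 0.3}
    - {"dx": 0,"dy": 0,"dz": 0,"roll": 0,"jaw": 0.3}
    - {"dx": 0,"dy": 0,"dz": 0,"roll": 0,"jaw": 0.3}
    - {"dx": 0,"dy": 0,"dz": 0,"roll": 0,"jaw": 0.3}

```text
t: 8.95
eef_pos: [0.5069, -0.2977, 0.0091]
ee_rot: [3.142, 0.0, 3.05]
force: [-0.1, -0.5, -0.8]
width: 0.0518
gripper_force: 15.0
```

Emit:
servo_tool:
  moves:
    - {"dx": 0,"dy": 0,"dz": -0.0005,"roll": 0,"jaw": 0.3}
    - {"dx": 0,"dy": 0,"dz": -0.0005,"roll": 0,"jaw": 0.3}
    - {"dx": 0,"dy": 0,"dz": 0,"roll": 0,"jaw": 0.3}
    - {"dx": 0,"dy": 0,"dz": 0,"roll": 0,"jaw": 0.65}
    - {"dx": 0,"dy": 0,"dz": 0,"roll": 0,"jaw": 0.75}
    - {"dx": 0,"dy": 0,"dz": 0,"roll": 0,"jaw": 0.9}
    - {"dx": 0,"dy": 0,"dz": 0,"roll": 0,"jaw": 1}
    - {"dx": 0,"dy": 0,"dz": 0,"roll": 0,"jaw": 1}
    - {"dx": 0,"dy": 0,"dz": 0.01,"roll": 0,"jaw": 1}
    - {"dx": 0,"dy": 0,"dz": 0.03,"roll": 0,"jaw": 1}

```text
t: 10.2
eef_pos: [0.5059, -0.2974, 0.0476]
ee_rot: [3.141, -0.003, 3.05]
force: [1.0, -0.3, -0.6]
width: 0.0876
gripper_force: 0.0
```

Emit:
servo_tool:
  moves:
    - {"dx": -0.01,"dy": 0,"dz": 0.05,"roll": 0,"jaw": 0.5}
    - {"dx": -0.01,"dy": 0,"dz": 0.05,"roll": 0,"jaw": 0.2}
    - {"dx": -0.01,"dy": 0,"dz": 0.05,"roll": 0,"jaw": 0}
    - {"dx": -0.01,"dy": 0,"dz": 0.05,"roll": 0,"jaw": 0}
    - {"dx": 0,"dy": 0,"dz": 0.05,"roll": 0,"jaw": 0}
    - {"dx": 0,"dy": 0,"dz": 0.05,"roll": 0,"jaw": 0}
    - {"dx": 0,"dy": 0,"dz": 0,"roll": 0,"jaw": 0}
    - {"dx": 0,"dy": 0,"dz": 0,"roll": 0,"jaw": 0}
    - {"dx": 0,"dy": 0,"dz": 0,"roll": 0,"jaw": 0}
    - {"dx": 0,"dy": 0,"dz": 0,"roll": 0,"jaw": 0}

```text
t: 11.45
eef_pos: [0.4666, -0.2976, 0.3471]
ee_rot: [3.141, -0.002, 3.05]
force: [-0.7, 0.8, 0.7]
width: 0.0004
gripper_force: 0.0
```

```bash
python3 - <<'E'
from h import *
s=get_state();c=calibration("wrist");p,d=grab_frame("wrist");cv2.imwrite("pics/w3.png",p[:,:,::-1]);np.savez("pics/w3.npz",**c)
print(s["eef_pos"],s["ee_rot"],s["width"])
h=cv2.cvtColor(p,cv2.COLOR_RGB2HSV)
m=mask(h,(108,130,60),(125,255,255),(200,60,440,240));print(cen(m),plane("w",cen(m)[0],.022,c))
E
```

```text
[ 0.46660785 -0.29756264  0.34710663] [ 3.14127987e+00 -1.79610600e-03  3.05040163e+00] 0.0004014595163198225
(array([320.23325635, 185.19168591]), 433) [[ 0.50789879 -0.29559533  0.022     ]]
```

View pics/w3.png

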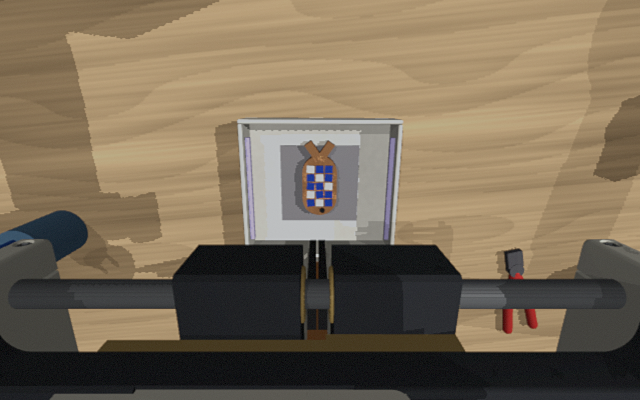

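The wrist view shows the fish flat on the grey mat at (320,185), which is (0.508, -0.296), within about 2 mm of the centre. Next I go over the lid and come down behind it.

Emit:
servo_tool:
  moves:
    - {"dx": 0.04,"dy": -0.003,"dz": 0,"roll": 0,"jaw": 0}
    - {"dx": 0.04,"dy": -0.003,"dz": 0,"roll": 0,"jaw": 0}
    - {"dx": 0.04,"dy": -0.003,"dz": 0,"roll": 0,"jaw": 0}
    - {"dx": 0.04,"dy": -0.003,"dz": 0,"roll": 0,"jaw": 0}
    - {"dx": 0.04,"dy": -0.003,"dz": 0,"roll": 0,"jaw": 0}
    - {"dx": 0,"dy": 0,"dz": 0,"roll": 0,"jaw": 0}
    - {"dx": 0,"dy": 0,"dz": -0.035,"roll": 0,"jaw": 0}
    - {"dx": 0,"dy": 0,"dz": -0.035,"roll": 0,"jaw": 0}
    - {"dx": 0,"dy": 0,"dz": -0.036,"roll": 0,"jaw": 0}
    - {"dx": 0,"dy": 0,"dz": 0,"roll": 0,"jaw": 0}

```text
t: 12.75
eef_pos: [0.6649, -0.3122, 0.2388]
ee_rot: [3.14, -0.006, 3.05]
force: [0.2, 0.1, 0.7]
width: 0.0005
gripper_force: 0.0
```

Emit:
servo_tool:
  moves:
    - {"dx": -0.015,"dy": 0.001,"dz": 0,"roll": 0,"jaw": 0}
    - {"dx": -0.015,"dy": 0.001,"dz": 0,"roll": 0,"jaw": 0}
    - {"dx": -0.013,"dy": 0.001,"dz": 0,"roll": 0,"jaw": 0}
    - {"dx": -0.023,"dy": 0.002,"dz": -0.002,"roll": 0,"jaw": 0}
    - {"dx": -0.023,"dy": 0.002,"dz": -0.002,"roll": 0,"jaw": 0}
    - {"dx": -0.022,"dy": 0.002,"dz": -0.008,"roll": 0,"jaw": 0}
    - {"dx": -0.022,"dy": 0.002,"dz": -0.008,"roll": 0,"jaw": 0}
    - {"dx": -0.019,"dy": 0.002,"dz": -0.014,"roll": 0,"jaw": 0}
    - {"dx": -0.019,"dy": 0.002,"dz": -0.014,"roll": 0,"jaw": 0}
    - {"dx": 0,"dy": 0,"dz": 0,"roll": 0,"jaw": 0}

```text
t: 14.0
eef_pos: [0.4941, -0.2975, 0.1944]
ee_rot: [3.141, -0.0, 3.05]
force: [0.4, 0.5, 0.5]
width: 0.0004
gripper_force: 0.0
```

Emit:
servo_tool:
  moves:
    - {"dx": -0.015,"dy": 0.001,"dz": -0.018,"roll": 0,"jaw": 0}
    - {"dx": -0.015,"dy": 0.001,"dz": -0.018,"roll": 0,"jaw": 0}
    - {"dx": -0.01,"dy": 0.001,"dz": -0.021,"roll": 0,"jaw": 0}
    - {"dx": -0.01,"dy": 0.001,"dz": -0.021,"roll": 0,"jaw": 0}
    - {"dx": -0.004,"dy": 0,"dz": -0.023,"roll": 0,"jaw": 0}
    - {"dx": -0.004,"dy": 0,"dz": -0.016,"roll": 0,"jaw": 0}
    - {"dx": 0,"dy": 0,"dz": -0.004,"roll": 0,"jaw": 0}
    - {"dx": 0,"dy": 0,"dz": -0.003,"roll": 0,"jaw": 0}
    - {"dx": 0,"dy": 0,"dz": -0.002,"roll": 0,"jaw": 0}
    - {"dx": 0,"dy": 0,"dz": 0,"roll": 0,"jaw": 0}

```text
t: 15.25
eef_pos: [0.4384, -0.2938, 0.0684]
ee_rot: [-3.141, 0.001, 3.051]
force: [0.3, 0.1, 0.1]
width: 0.0004
gripper_force: 0.0
```

Emit:
servo_tool:
  moves:
    - {"dx": 0,"dy": 0,"dz": -0.001,"roll": 0,"jaw": 0}
    - {"dx": 0,"dy": 0,"dz": -0.001,"roll": 0,"jaw": 0}
    - {"dx": 0,"dy": 0,"dz": -0.001,"roll": 0,"jaw": 0}
    - {"dx": 0,"dy": 0,"dz": -0.001,"roll": 0,"jaw": 0}
    - {"dx": 0,"dy": 0,"dz": 0,"roll": 0,"jaw": 0}
    - {"dx": 0,"dy": 0,"dz": 0,"roll": 0,"jaw": 0}
    - {"dx": 0,"dy": 0,"dz": 0,"roll": 0,"jaw": 0}
    - {"dx": 0,"dy": 0,"dz": 0,"roll": 0,"jaw": 0}
    - {"dx": 0,"dy": 0,"dz": 0,"roll": 0,"jaw": 0}
    - {"dx": 0,"dy": 0,"dz": 0,"roll": 0,"jaw": 0}

```text
t: 16.5
eef_pos: [0.4384, -0.2938, 0.0665]
ee_rot: [-3.141, 0.001, 3.051]
force: [-6.4, 5.7, 25.2]
width: 0.0007
gripper_force: 12.2
```

The lid is held down with 25 N at z = 0.0665, so it is closed. Next I retreat and move over the console.

Emit:
servo_tool:
  moves:
    - {"dx": 0,"dy": 0,"dz": 0.02,"roll": 0,"jaw": 0}
    - {"dx": 0,"dy": 0,"dz": 0.055,"roll": 0,"jaw": 0}
    - {"dx": 0,"dy": 0.02,"dz": 0.055,"roll": 0,"jaw": 0}
    - {"dx": 0,"dy": 0.05,"dz": 0.054,"roll": 2,"jaw": 0}
    - {"dx": 0,"dy": 0.055,"dz": 0,"roll": 3,"jaw": 0}
    - {"dx": 0,"dy": 0.055,"dz": 0,"roll": 3,"jaw": 0}
    - {"dx": 0,"dy": 0.055,"dz": 0,"roll": 3,"jaw": 0}
    - {"dx": 0,"dy": 0.055,"dz": 0,"roll": 3,"jaw": 0}
    - {"dx": 0,"dy": 0.055,"dz": 0,"roll": 3,"jaw": 0}
    - {"dx": 0,"dy": 0.055,"dz": 0,"roll": 2,"jaw": 0}

```text
t: 17.75
eef_pos: [0.4375, 0.1006, 0.2402]
ee_rot: [3.141, 0.001, -2.9]
force: [0.5, -0.4, -0.2]
width: 0.0004
gripper_force: 0.0
```

Emit:
servo_tool:
  moves:
    - {"dx": 0,"dy": 0.055,"dz": 0,"roll": 0,"jaw": 0}
    - {"dx": 0,"dy": 0.055,"dz": 0,"roll": 0,"jaw": 0}
    - {"dx": 0.005,"dy": 0.05,"dz": 0,"roll": 0,"jaw": 0}
    - {"dx": 0,"dy": 0,"dz": 0,"roll": 0,"jaw": 0}
    - {"dx": 0,"dy": 0,"dz": 0,"roll": 0,"jaw": 0}
    - {"dx": 0,"dy": 0,"dz": 0,"roll": 0,"jaw": 0}
    - {"dx": 0,"dy": 0,"dz": 0,"roll": 0,"jaw": 0}
    - {"dx": 0,"dy": 0,"dz": 0,"roll": 0,"jaw": 0}
    - {"dx": 0,"dy": 0,"dz": 0,"roll": 0,"jaw": 0}
    - {"dx": 0,"dy": 0,"dz": 0,"roll": 0,"jaw": 0}

```text
t: 19.0
eef_pos: [0.443, 0.2587, 0.24]
ee_rot: [3.142, 0.0, -2.901]
force: [0.1, -0.3, -0.3]
width: 0.0003
gripper_force: 0.0
```

```bash
python3 - <<'E'
from h import *
s=get_state();c=calibration("wrist");p,d=grab_frame("wrist");T,dT=grab_frame("top");np.savez("pics/w4.npz",**c);cv2.imwrite("pics/w4.png",p[:,:,::-1])
print(s["eef_pos"],s["ee_rot"])
h=cv2.cvtColor(p,cv2.COLOR_RGB2HSV)
g=mask(h,(45,90,40),(85,255,255),(150,60,500,245));cb=biggest(g);e=cv2.fitEllipse(cb);print("btn",e,cv2.contourArea(cb))
for t in [(208.2,251.1),(208.23,251.0)][:1]:
    print("tri top-w",tri(ray("top",t),ray("w",e[0],c)),"scene-w",tri(ray("scene",(431.2,240.7)),ray("w",e[0],c)))
y=mask(h,(18,110,60),(40,255,255),(150,40,500,245));k=biggest(y);print("yellow",cv2.fitEllipse(cv2.convexHull(k)),cv2.boundingRect(k))
# lid from top depth
ys,xs=np.mgrid[190:262:6,385:462:6];z=dT[ys,xs];ct=calibration("top");K=ct["intrinsics"]
P=np.stack([(xs-K[0,2])/K[0,0]*z,(ys-K[1,2])/K[1,1]*z,z],-1).reshape(-1,3);W=(P-ct["t"])@ct["R"];ok=(P[:,2]>0)&(W[:,2]>.02);W=W[ok]
A=np.c_[W[:,:2],np.ones(len(W))];print("lid plane",np.linalg.lstsq(A,W[:,2],rcond=None)[0],np.median(W[:,2]),len(W))
v=np.vstack([cv2.resize(p[:, :,::-1],(560,350)),cv2.resize(T[150:280,150:510,::-1],(560,202))]);cv2.imwrite("pics/v4.png",v)
E
```

```text
[0.44296062 0.25869263 0.23995927] [ 3.14153014e+00  7.94325273e-05 -2.90134239e+00]
btn ((335.4209289550781, 196.5627899169922), (44.0091667175293, 44.68709182739258), 22.585044860839844) 1542.5
tri top-w (array([0.4420397 , 0.27562515, 0.11198248]), np.float64(0.0010780705250585585)) scene-w (array([0.44180881, 0.27668652, 0.11308964]), np.float64(0.0016919542371166584))
yellow ((335.3076477050781, 196.48338317871094), (81.84961700439453, 83.2015609741211), 13.830744743347168) (295, 155, 82, 84)
lid plane [-0.00375859 -0.0070909   0.06728754] 0.0675355252049599 156
```

View pics/v4.png

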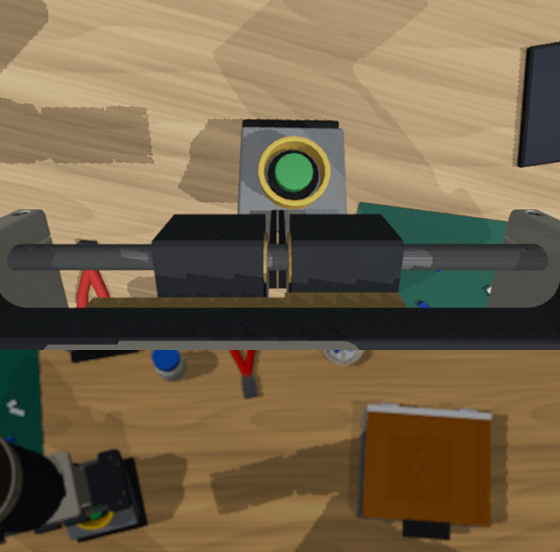

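The composite shows the lid flat and closed over the box (plane slope 0.004, z = 0.067). The button is at (293,172) inside the yellow shroud, at world position (0.442, 0.276, 0.112), and the console is square to the tool. I now move to a point 20 mm off the button along its axis.

Emit:
servo_tool:
  moves:
    - {"dx": -0.01,"dy": 0.006,"dz": -0.03,"roll": 0,"jaw": 0}
    - {"dx": -0.01,"dy": 0.0065,"dz": -0.03,"roll": 0,"jaw": 0}
    - {"dx": 0,"dy": 0,"dz": -0.03,"roll": 0,"jaw": 0}
    - {"dx": 0,"dy": 0,"dz": -0.02,"roll": 0,"jaw": 0}
    - {"dx": 0,"dy": 0,"dz": 0,"roll": 0,"jaw": 0}
    - {"dx": 0,"dy": 0,"dz": 0,"roll": 0,"jaw": 0}
    - {"dx": 0.0024,"dy": 0.0006,"dz": -0.0043,"roll": 0,"jaw": 0}
    - {"dx": 0.0024,"dy": 0.0006,"dz": -0.0043,"roll": 0,"jaw": 0}
    - {"dx": 0.0012,"dy": 0.0003,"dz": -0.0022,"roll": 0,"jaw": 0}
    - {"dx": 0.0012,"dy": 0.0003,"dz": -0.0022,"roll": 0,"jaw": 0}

```text
t: 20.35
eef_pos: [0.4303, 0.273, 0.1168]
ee_rot: [-3.142, -0.0, -2.901]
force: [0.0, -0.1, -0.3]
width: 0.0005
gripper_force: 0.0
```

Emit:
servo_tool:
  moves:
    - {"dx": 0.0005,"dy": 0.0001,"dz": -0.0009,"roll": 0,"jaw": 0}
    - {"dx": 0.0005,"dy": 0.0001,"dz": -0.0009,"roll": 0,"jaw": 0}
    - {"dx": 0.0005,"dy": 0.0001,"dz": -0.0009,"roll": 0,"jaw": 0}
    - {"dx": 0.0005,"dy": 0.0001,"dz": -0.0009,"roll": 0,"jaw": 0}
    - {"dx": 0.0005,"dy": 0.0001,"dz": -0.0009,"roll": 0,"jaw": 0}
    - {"dx": 0.0005,"dy": 0.0001,"dz": -0.0009,"roll": 0,"jaw": 0}
    - {"dx": 0.0005,"dy": 0.0001,"dz": -0.0009,"roll": 0,"jaw": 0}
    - {"dx": 0.0005,"dy": 0.0001,"dz": -0.0009,"roll": 0,"jaw": 0}
    - {"dx": 0,"dy": 0,"dz": 0,"roll": 0,"jaw": 0}
    - {"dx": 0,"dy": 0,"dz": 0,"roll": 0,"jaw": 0}

```text
t: 21.6
eef_pos: [0.4342, 0.2739, 0.1098]
ee_rot: [3.142, 0.0, -2.901]
force: [-2.2, -0.5, 5.3]
width: -0.0001
gripper_force: 2.4
```

Emit:
servo_tool:
  moves:
    - {"dx": 0.0005,"dy": 0.0001,"dz": -0.0009,"roll": 0,"jaw": 0}
    - {"dx": 0.0005,"dy": 0.0001,"dz": -0.0009,"roll": 0,"jaw": 0}
    - {"dx": 0.0005,"dy": 0.0001,"dz": -0.0009,"roll": 0,"jaw": 0}
    - {"dx": 0.0005,"dy": 0.0001,"dz": -0.0009,"roll": 0,"jaw": 0}
    - {"dx": 0.0005,"dy": 0.0001,"dz": -0.0009,"roll": 0,"jaw": 0}
    - {"dx": 0.0005,"dy": 0.0001,"dz": -0.0009,"roll": 0,"jaw": 0}
    - {"dx": 0.0005,"dy": 0.0001,"dz": -0.0009,"roll": 0,"jaw": 0}
    - {"dx": 0,"dy": 0,"dz": 0,"roll": 0,"jaw": 0}
    - {"dx": 0,"dy": 0,"dz": 0,"roll": 0,"jaw": 0}
    - {"dx": 0,"dy": 0,"dz": 0,"roll": 0,"jaw": 0}

```text
t: 22.85
eef_pos: [0.4376, 0.2747, 0.1036]
ee_rot: [3.141, 0.0, -2.901]
force: [-3.9, 0.6, 6.5]
width: 0.0003
gripper_force: 4.0
```

Emit:
servo_tool:
  moves:
    - {"dx": 0.0005,"dy": 0.0001,"dz": -0.0009,"roll": 0,"jaw": 0}
    - {"dx": 0.0005,"dy": 0.0001,"dz": -0.0009,"roll": 0,"jaw": 0}
    - {"dx": 0.0005,"dy": 0.0001,"dz": -0.0009,"roll": 0,"jaw": 0}
    - {"dx": 0.0005,"dy": 0.0001,"dz": -0.0009,"roll": 0,"jaw": 0}
    - {"dx": 0.0005,"dy": 0.0001,"dz": -0.0009,"roll": 0,"jaw": 0}
    - {"dx": 0.0005,"dy": 0.0001,"dz": -0.0009,"roll": 0,"jaw": 0}
    - {"dx": 0,"dy": 0,"dz": 0,"roll": 0,"jaw": 0}
    - {"dx": 0,"dy": 0,"dz": 0,"roll": 0,"jaw": 0}
    - {"dx": 0,"dy": 0,"dz": 0,"roll": 0,"jaw": 0}
    - {"dx": 0,"dy": 0,"dz": 0,"roll": 0,"jaw": 0}

```text
t: 24.1
eef_pos: [0.4405, 0.2753, 0.0985]
ee_rot: [3.141, 0.0, -2.901]
force: [-6.0, -0.4, 10.3]
width: -0.0
gripper_force: 6.2
```

Emit:
servo_tool:
  moves:
    - {"dx": 0.0005,"dy": 0.0001,"dz": -0.0009,"roll": 0,"jaw": 0}
    - {"dx": 0.0005,"dy": 0.0001,"dz": -0.0009,"roll": 0,"jaw": 0}
    - {"dx": 0.0005,"dy": 0.0001,"dz": -0.0009,"roll": 0,"jaw": 0}
    - {"dx": 0,"dy": 0,"dz": 0,"roll": 0,"jaw": 0}
    - {"dx": 0,"dy": 0,"dz": 0,"roll": 0,"jaw": 0}
    - {"dx": 0,"dy": 0,"dz": 0,"roll": 0,"jaw": 0}
    - {"dx": 0,"dy": 0,"dz": 0,"roll": 0,"jaw": 0}
    - {"dx": 0,"dy": 0,"dz": 0,"roll": 0,"jaw": 0}
    - {"dx": 0,"dy": 0,"dz": 0,"roll": 0,"jaw": 0}
    - {"dx": 0,"dy": 0,"dz": 0,"roll": 0,"jaw": 0}

```text
t: 25.35
eef_pos: [0.4419, 0.2756, 0.0961]
ee_rot: [3.141, 0.0, -2.901]
force: [-8.3, 0.2, 14.1]
width: 0.0003
gripper_force: 8.2
```

The force along the axis is 16 N. Stiffness rose from about 0.5 to 1.6 N/mm, so the button has bottomed, and it has been held for about a second. Now I release along the axis.

Emit:
servo_tool:
  moves:
    - {"dx": -0.001,"dy": -0.0002,"dz": 0.0017,"roll": 0,"jaw": 0}
    - {"dx": -0.0024,"dy": -0.0006,"dz": 0.0043,"roll": 0,"jaw": 0}
    - {"dx": -0.0024,"dy": -0.0006,"dz": 0.0043,"roll": 0,"jaw": 0}
    - {"dx": -0.0034,"dy": -0.0008,"dz": 0.006,"roll": 0,"jaw": 0}
    - {"dx": -0.0048,"dy": -0.0012,"dz": 0.0087,"roll": 0,"jaw": 0}
    - {"dx": -0.0048,"dy": -0.0012,"dz": 0.0087,"roll": 0,"jaw": 0}
    - {"dx": 0,"dy": -0.01,"dz": 0.03,"roll": 0,"jaw": 0}
    - {"dx": 0,"dy": -0.01,"dz": 0.04,"roll": 0,"jaw": 0}
    - {"dx": 0,"dy": 0,"dz": 0.04,"roll": 0,"jaw": 0}
    - {"dx": 0,"dy": 0,"dz": 0,"roll": 0,"jaw": 0}

```text
t: 26.6
eef_pos: [0.4245, 0.2518, 0.2426]
ee_rot: [3.138, 0.005, -2.901]
force: [-0.0, -0.5, -0.3]
width: 0.0004
gripper_force: 0.0
```

```bash
python3 - <<'E'
from h import *
s=get_state();c=calibration("wrist");p,d=grab_frame("wrist");print(s["eef_pos"],s["force"])
h=cv2.cvtColor(p,cv2.COLOR_RGB2HSV);g=mask(h,(45,90,40),(85,255,255),(150,60,500,245))
uv=cen(g)[0];print("button",tri(ray("top",(208.2,251.1)),ray("w",uv,c)))
T,dT=grab_frame("top");print("rim/button depth ok; lid z",end=" ")
ct=calibration("top");K=ct["intrinsics"];ys,xs=np.mgrid[190:262:6,385:462:6];z=dT[ys,xs]
P=np.stack([(xs-K[0,2])/K[0,0]*z,(ys-K[1,2])/K[1,1]*z,z],-1).reshape(-1,3);W=(P-ct["t"])@ct["R"];print(np.median(W[:,2]))
E
```

```text
[0.4245052  0.25183028 0.24255568] [-0.04637127 -0.45694651 -0.33897636]
button (array([0.44201456, 0.27585349, 0.11174533]), np.float64(0.001287621333752951))
rim/button depth ok; lid z 0.06772170825767468
```

The button is back at its original position, the lid is closed, and the arm is clear.

```bash
python3 -c "
from station import *
print(job_done())"
```

```text
the job is handed in; nothing more can be done
None
```

I handed the job in at about 27 s, but the hand-in gave no verdict. The fish lies face up within about 2 mm of the box centre, the lid is shut, and the start button was held in for about a second at 16 N and has sprung back out.

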